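# Fasten the last quarter-turn stud of an instrument cover

### The arm

A 6-joint arm with a two-finger parallel gripper is mounted at the origin on a cart in front of the work surface, level with it; the furniture and walls round the work are solid. World frame = base frame: x ahead of the robot, y to its left, z up, the work surface at z = 0. Lengths are in m, angles in rad, forces in N, time in s.
With the tool pointing down it reaches from about 0.375 to 0.9 m from the base axis. Payload 3.1 kg.
Tool frame: the origin (TCP) lies between the finger pads; the fingertips stand manip.nose_length ahead of it and the grasp point (between the pads) lies 5 mm behind it (manip.nose_length is the distance from the TCP to the fingertips, in m); z points along the fingers, y is the line along which they close (so a half turn about z gives the same grasp; the last joint's range is limited). The gripper opens to 85 mm and grips with 20 to 120 N. Pads are 22 mm wide; open, the fingers measure 114 mm over their backs; the gripper's body (76 mm by 85 mm) begins 54 mm behind the grasp point. The pads swing forward as they close: fully open they stand 13 mm farther back than shut.
Start: joints at [-1.345, 0.527, 1.433, -0, 1.181, -0.178], TCP at [0.246, -0.574, 0.245] pointing down, gripper open.
Joint ranges: [-3.08, 3.08], [-0.75, 2.2], [0.22, 2.44], [-1.43, 4.57], [0, 2.65], [-2.85, 2.85]. Speed limits (rad/s): [2.79, 2.79, 3.14, 3.14, 3.14, 3.14].

### API

Orientations are given as a unit quaternion [x, y, z, w].
In Python, from station import monitor, eyes, job, manip gives the robot as it stands.
- The arm moves only by the shell command python3 -m pendant 'ROWS' [FORCE]. ROWS is JSON, a list that holds one entry, the list of rows, each a list of 7 numbers: the shift along the tool's x, y, z as a fraction of full scale, then the turn, a rotation vector about the tool's x, y, z as a fraction of full scale, then the opening, from 0 (shut) to 1 (fully open). A call has 1 to 20 rows; each row shifts and turns the commanded pose from where the row before left it, along the tool's axes as they then stand; what a row does not reach is not made up. Full scale, the value 1, is 800 mm for a shift and 0.12 rad for a turn. A row lasts 1/10 s, in which the tool goes at most 50 mm and 8.59 degrees, less where a joint would pass 70% of its speed; a pose out of reach is approached as far as the arm can. A call with a number of a shift or a turn outside -1 to 1 is refused whole. A call with a gripper value outside its range is refused whole. The fingers move at their own pace and stop on an object; FORCE is the grip in N (left out, the last holds). Time passes only in rows, so rows that do not move let the fingers close. It gives the time, the measured TCP pose, the force, the opening and the grip force at its end, in the units of the state.
- monitor.sense(): the state, without advancing time (a new reading comes with each control period).
- eyes.snapshot(name): name is "side" or "top" or "wrist"; returns a dict with "pixels" (420x560x3 uint8, red, green, blue), "depth" (420x560 float32, m along the optical axis (not along the pixel's ray), 0 where there is no reading), "intrinsics" (3x3 intrinsics, pixels), "eye" and "attitude" of the camera in the world. Camera axes: x right, y down, z forward; pixel columns grow to the right and rows downward; lengths in m; the calibration is good to about 2 mm. The wrist camera is an equidistant fisheye: a pixel r from the principal point sees the ray r / f radians off the axis. A picture is of the moment at which its call begins.
- job.sign_off(): hands the job in; it is judged then, once.
The state is a dict: "t": time; "q": joint angles; "qd": joint speeds; "tau": joint torques, N m; "tcp_pos": TCP position; "tool_rot": TCP orientation; "force": force on the tool from outside, world axes, zero at the start; "ft_torque": the same for the moment, N m; "finger_gap": opening from 0.0 (shut) to 1.0 (fully open); "gripper_force": force on a finger pad.
Only numpy, scipy, OpenCV 4.12 (cv2) and the standard library are available. Lean on these libraries where they do the work, as an engineer would, in place of code of your own. Each camera call takes 0.05 s, during which the arm holds its last target. There are 200 camera calls.

### The job

One of the four slotted studs that hold down the cover of the grey instrument housing still stands proud. Take the flat-bladed key from its stand, press that stud in with the blade and turn it clockwise until it meets its stop, then let it drop back into its catch. Put the key back in its stand, hanging upright by its collar, do not force the stud, and leave the glass beaker where it is.

Things in the scene. Friction and masses are not known exactly. Their poses are not given: they have to be found in the camera images.
- stud_head (a point): Centre of the top face of the proud stud: round plain steel head, 29 mm across. Its slot, 22 mm long, 5.6 mm wide, 5.5 mm deep, with closed ends and 1 mm chamfers at the mouth, runs through the centre along this point's x axis; z points up. At the start the top is 5.5 mm above the cover. The point moves and turns with the stud.
- stud_press (a joint): How far the stud is pressed down, in m: 0 proud, 0.010 hard end. A spring pushes it up: 3.5 N at 0, 0.7 N more per mm. Pressed less than 0.007 (8.4 N) it is blocked from turning beyond about 0.2 rad; from 0.007 to 0.010 it turns freely under its cam. Caught, it springs up to 0.004 and stays.
- stud_turn (a joint): Turn of the stud in rad, growing clockwise seen from above; starts between -0.1 and 0.1. The stop, which must be felt, lies between 1.30 and 1.54 (it differs from one fitting to the next). Let up at the stop (within 0.06 rad) the stud rises into its catch and cannot turn back; let up earlier it stays at 0.007, uncaught.
- housing: Fixed instrument housing, 120 x 150 x 70 mm (x, y, z of its own axes), with a bare aluminium cover; origin at the centre of its underside, cover top at z = 70 mm.
- key_grip (a point): Middle of the key's black handle, a flat-sided upright bar 26 mm wide (key's x), 14 mm thick (key's y), 46 mm high; pinch it across its 14 mm. Below it a round collar of 36 mm diameter (its faces 23 and 28 mm below this point), then a 10 mm round shank, then the blade. About 90 g; the point's axes are the key's, z up.
- key_tip (a point): Centre of the blade's end, 72 mm below the middle of the handle on the key's axis. The flat blade is 18 mm wide along the key's x, 3 mm thick along its y and 9 mm long below the shank.
- stand_mouth (a point): Centre of the mouth of the key's stand: a fixed plain grey block 50 x 50 x 70 mm with a 25 mm vertical through hole; this point is at its upper face, 70 mm above the worktop. The key hangs in it, collar resting on the upper face, key_tip then 44 mm below this point, free to turn, with 3 mm of play all round.
- beaker: Loose glass beaker, 53 mm across and 65 mm high, standing to the left of the stand; origin at the centre of its underside. To be left alone.
- stud_seat: The proud stud's fixed ring, 41 mm across, in one of the cover's four corners (which one varies) at 40 mm and 53 mm from the housing's middle; origin at its centre on the cover's top face. The rings of the three home studs look alike; those studs stand only 1.5 mm above the cover, their slots about crosswise to the proud one's.
- key: The key itself: origin at the centre of the blade's end (as key_tip); 95 mm high.
- clamp_stand: Fixed laboratory clamp stand behind and left of the key's stand: a flat base, an upright rod of 11 mm diameter 0.73 m high that stands 60 mm to the right of the base's middle (0.06 along this body's x), and a clamp arm about 0.49 m above the worktop that reaches towards the robot. Do not run into it.
Things that resemble listed ones, but are neither listed nor needed, are in the scene too. Leave any green look-alike of the key alone.

How it is judged:
On the way, in this order (a step that is already met when the one before it is completed fails the run):
1. the key presses the stud in below its cam (value of joint stud_press above 0.006 m and contact force between key and stud_seat above 2 N), for 0.1 s.
2. the key has turned the pressed stud clockwise to near its stop (all of step 1 and value of joint stud_turn above 1.15 rad), for 0.05 s.
3. the stud has sprung up into its catch (value of joint stud_turn above 1.15 rad and value of joint stud_press below 0.0052 m), for 0.1 s.
At the end, for the whole second after the job is handed in: The stud is turned clockwise by more than 1.15 rad and has sprung up into its catch (pressed in by less than 5.2 mm), at rest; the key hangs in its stand, blade within 12 mm of the hole's axis and at least 40 mm below the mouth, upright within 0.12 rad (all of step 3 and horizontal distance between key_tip and stand_mouth below 0.012 m and z of key_tip in the frame of stand_mouth below -0.04 m and angle between key_tip's own z axis and vertical below 0.12 rad and velocity of joint stud_turn below 0.05 rad/s); the robot touches nothing.
It fails at once if the stud is pressed or twisted by the key with more than 80 N (contact force between key and stud_seat above 80 N).
It fails at once if the beaker is shifted by more than 30 mm (distance of beaker from where it was at the start of the episode above 0.03 m).
It also fails if it takes over 61 s, if anything falls off the work surface, if the arm or the gripper's body presses on something with over 40 N, if the wrist force passes 120 N, or if a joint passes its speed limit or range.

## Working session

There is one attempt and no reset: what is moved stays moved. The work goes in short steps, Python scripts to look and compute and a shell command to move; the robot and the scene stay as the last step left them, time stands still between calls to the robot, and variables do not carry over. Pictures are saved under pics/ and viewed, at most 12 in all, crops included, and the job is handed in when it is done.

```bash
ls; mkdir -p pics; cat > h.py <<'E'
import numpy as np, cv2
from scipy.spatial.transform import Rotation as R
from station import monitor, eyes, job, manip
def snap(n,save=None):
    s=eyes.snapshot(n)
    if save: cv2.imwrite('pics/'+save+'.png',s['pixels'][:,:,::-1])
    s['R']=R.from_quat(s['attitude']).as_matrix() if np.size(s['attitude'])==4 else np.array(s['attitude'])
    s['fish']=(n=='wrist'); return s
def ray(s,u,v):
    K=np.array(s['intrinsics']); x=(u-K[0,2])/K[0,0]; y=(v-K[1,2])/K[1,1]
    if s['fish']:
        r=np.hypot(x,y); k=np.sin(r)/r if r>1e-9 else 1; d=np.array([x*k,y*k,np.cos(r)])
    else: d=np.array([x,y,1.])
    return s['R']@d
def onplane(s,u,v,z):
    d=ray(s,u,v); e=np.array(s['eye']); return e+d*(z-e[2])/d[2]
def bydepth(s,u,v):
    d=ray(s,u,v); f=s['R'][:,2]@d; return np.array(s['eye'])+d/f*s['depth'][int(v),int(u)]
E
python3 - <<'E'
from h import *
np.set_printoptions(precision=4,suppress=True)
for n in('top','side','wrist'):
    s=snap(n,n+'0'); print(n,s['eye'],s['attitude'],s['intrinsics'])
st=monitor.sense(); print(st,manip.nose_length)
a=cv2.imread('pics/top0.png');b=cv2.imread('pics/side0.png')
E
```

```text
pics
top [ 0.3533 -0.1024  0.9689] [-0.6984  0.7102 -0.049   0.0731] [[425.5371   0.     283.1402]
 [  0.     425.5371 203.8811]
 [  0.       0.       1.    ]]
side [0.1703 0.554  0.6573] [-0.2324  0.8717 -0.4177  0.108 ] [[388.4894   0.     279.3932]
 [  0.     388.4894 211.0835]
 [  0.       0.       1.    ]]
wrist [ 0.3097 -0.5481  0.3719] [ 0.8269 -0.5455 -0.0763  0.1135] [[325.1923   0.     279.9355]
 [  0.     325.1923 206.607 ]
 [  0.       0.       1.    ]]
{'t': 0.15, 'q': array([-1.3445,  0.5283,  1.4336, -0.    ,  1.1814, -0.1785]), 'qd': array([-0.0008, -0.0023, -0.0043, -0.0008, -0.0018,  0.0003]), 'tau': array([  0.0004, -44.2745, -17.8276,  -0.0002,   0.0056,  -0.    ]), 'tcp_pos': array([ 0.246 , -0.574 ,  0.2446]), 'tool_rot': array([ 0.9796,  0.201 , -0.    , -0.0008]), 'force': array([-0.4917,  0.1787, -0.1558]), 'ft_torque': array([-0.0201, -0.0372,  0.0455]), 'gripper_force': 0.0, 'finger_gap': 0.997701225770781} 0.014
```

View pics/top0.png

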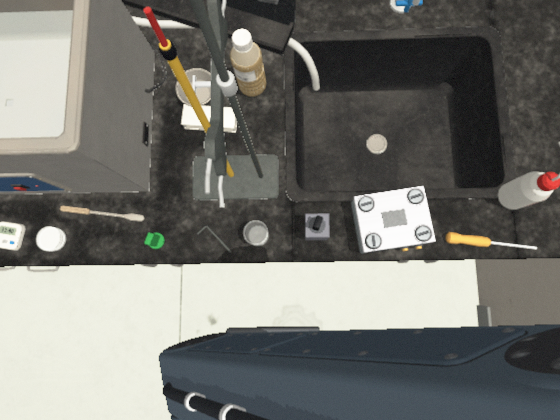

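View pics/side0.png

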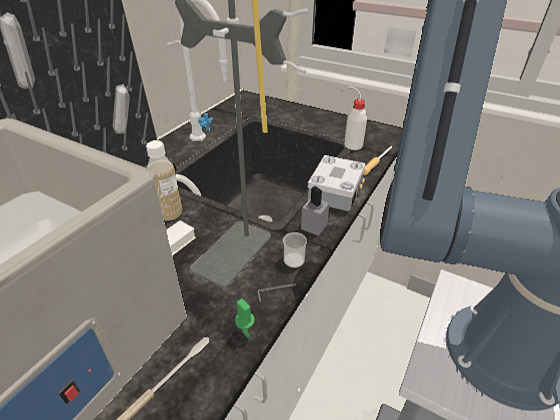

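Top view: the housing is at about (394,219) with studs at (366,203), (417,194), (374,241) and (423,233). The stand with the black key is at (317,226), the beaker at (256,233), and the clamp arm runs down from (215,0) to about (220,205). The side view agrees.

```bash
python3 - <<'E'
from h import *
np.set_printoptions(precision=4,suppress=True)
s=snap('top')
for nm,p,z in [('st',(366,203),.0715),('st',(417,194),.0715),('st',(374,241),.0715),('st',(423,233),.0715),('handle',(318,224),.12),('stand',(317,226),.07),('beaker',(256,233),.065)]:
    print(nm,onplane(s,*p,z),bydepth(s,*p))
a=s['pixels'][180:260,300:440,::-1]; cv2.imwrite('pics/c1.png',cv2.resize(a,None,fx=5.7,fy=5.7,interpolation=cv2.INTER_CUBIC))
d=s['depth'][180:260,300:440]
E
```

```text
st [ 0.5087 -0.2492  0.0715] [ 0.5098 -0.2501  0.0655]
st [ 0.526  -0.3578  0.0715] [ 0.5272 -0.3596  0.0651]
st [ 0.4277 -0.262   0.0715] [ 0.4278 -0.2623  0.0697]
st [ 0.4427 -0.3646  0.0715] [ 0.4434 -0.3668  0.064 ]
handle [ 0.4595 -0.1437  0.12  ] [ 0.4594 -0.1436  0.1212]
stand [ 0.4616 -0.1439  0.07  ] [ 0.4553 -0.1414  0.1225]
beaker [ 0.4495 -0.0136  0.065 ] [ 0.4561 -0.0075  0.0027]
```

View pics/c1.png

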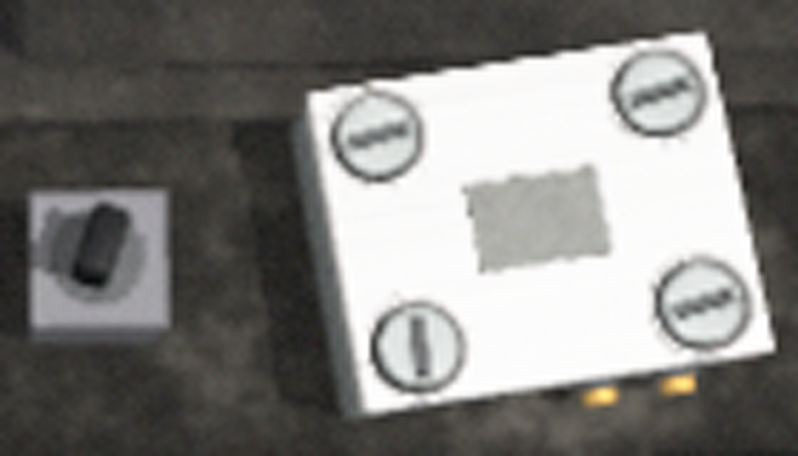

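The crop shows the stud at lower left, (418,347), which is top-picture (373,241), with its slot crosswise to the other three. That is the proud one. The key handle is at crop (103,243), tilted.

```bash
cat >> h.py <<'E'
def go(xyz,yaw):
    """delta in tool axes to vertical pose with tool x at world angle yaw"""
    st=monitor.sense(); T=R.from_quat(st['tool_rot'])
    Rd=R.from_matrix(np.array([[np.cos(yaw),np.sin(yaw),0],[np.sin(yaw),-np.cos(yaw),0],[0,0,-1]]))
    d=T.inv().apply(np.array(xyz)-st['tcp_pos']); r=(T.inv()*Rd).as_rotvec()
    x=T.as_matrix()[:,0]
    print('t',round(st['t'],2),'tcp',st['tcp_pos'],'yaw',np.arctan2(x[1],x[0]),'q6',st['q'][5],'F',st['force'],'gap',st['finger_gap'])
    print('shift frac tot',d/0.8,'turn frac tot',r/0.12)
E
python3 - <<'E'
from h import *
np.set_printoptions(precision=4,suppress=True)
s=snap('top')
P=[]
for v in range(205,245):
  for u in range(300,335):
    p=bydepth(s,u,v)
    if .105<p[2]<.14: P.append(p)
P=np.array(P); print(len(P),P.mean(0)); (c,wh,a)=cv2.minAreaRect((P[:,:2]*1000).astype(np.float32)); print(c,wh,a)
w,V=np.linalg.eigh(np.cov(P[:,:2].T)); k=V[:,1]; kx=np.arctan2(k[1],k[0]); print('axis',kx,np.sqrt(w*12))
# dark mask
g=s['pixels'][205:240,303:333].max(2); m=(g<50).astype(np.uint8); print(m.sum())
# slot direction
for q in [((373.3,236),(373.9,246))]:
  print([onplane(s,*x,.0755) for x in q])
for y in (kx,kx+np.pi,kx-np.pi): go([.460,-.144,.20],y)
E
```

```text
91 [ 0.4647 -0.1432  0.1205]
(465.4671630859375, -143.42369079589844) (13.331629753112793, 25.981292724609375) 70.11190032958984
axis 2.7899136017987147 [0.0136 0.0269]
91
[array([ 0.4378, -0.2604,  0.0755]), array([ 0.4169, -0.2606,  0.0755])]
t 0.25 tcp [ 0.2461 -0.5742  0.2448] yaw 0.4048299509700704 q6 -0.1785085701156157 F [-0.1842  1.2031  0.0636] gap 1.0015577003346712
shift frac tot [ 0.4575 -0.3889  0.0565] turn frac tot [ -0.0023  -0.0106 -19.8757]
t 0.25 tcp [ 0.2461 -0.5742  0.2448] yaw 0.4048299509700704 q6 -0.1785085701156157 F [-0.1842  1.2031  0.0636] gap 1.0015577003346712
shift frac tot [ 0.4575 -0.3889  0.0565] turn frac tot [-0.0084  0.0018  6.3042]
t 0.25 tcp [ 0.2461 -0.5742  0.2448] yaw 0.4048299509700704 q6 -0.1785085701156157 F [-0.1842  1.2031  0.0636] gap 1.0015577003346712
shift frac tot [ 0.4575 -0.3889  0.0565] turn frac tot [-0.0084  0.0018  6.3042]
```

```bash
python3 - <<'E'
from h import *
np.set_printoptions(precision=3,suppress=True)
s=snap('top')
P=[]
for v in range(0,260,2):
  for u in range(170,300,2):
    p=bydepth(s,u,v)
    if s['depth'][v,u]>0 and p[2]>.3: P.append(np.r_[p,u,v])
P=np.array(P)
lo=P[P[:,4]>110]
for v in range(100,215,10):
    q=P[(P[:,4]>=v)&(P[:,4]<v+10)]
    if len(q): print(v,len(q),q[:,:3].min(0),q[:,:3].max(0))
E
```

```text
100 77 [ 0.527 -0.025  0.406] [0.59  0.003 0.575]
110 76 [ 0.526 -0.025  0.376] [0.589 0.004 0.552]
120 72 [ 0.523 -0.025  0.335] [0.589 0.003 0.527]
130 61 [ 0.506 -0.025  0.301] [0.587 0.003 0.524]
140 53 [ 0.494 -0.014  0.466] [ 0.522 -0.002  0.526]
150 54 [ 0.483 -0.014  0.45 ] [ 0.512 -0.004  0.525]
160 53 [ 0.472 -0.014  0.36 ] [ 0.52  -0.001  0.525]
170 45 [ 0.46  -0.014  0.32 ] [0.517 0.002 0.529]
180 24 [ 0.448 -0.009  0.449] [ 0.476 -0.004  0.532]
190 15 [ 0.444 -0.01   0.445] [ 0.464 -0.006  0.532]
200 10 [ 0.444 -0.01   0.441] [ 0.452 -0.005  0.446]
```

```bash
python3 -m pendant '[[[0,0,0,0,0,-1,1],[0,0,0,0,0,-1,1],[0,0,0,0,0,-1,1],[0,0,0,0,0,-1,1],[0,0,0,0,0,-1,1],[0,0,0,0,0,-1,1],[0,0,0,0,0,-1,1],[0,0,0,0,0,-1,1],[0,0,0,0,0,-1,1],[0,0,0,0,0,-1,1],[0,0,0,0,0,-1,1],[0,0,0,0,0,-1,1],[0,0,0,0,0,-1,1],[0,0,0,0,0,-1,1],[0,0,0,0,0,-1,1],[0,0,0,0,0,-1,1],[0,0,0,0,0,-1,1],[0,0,0,0,0,-1,1],[0,0,0,0,0,-1,1],[0,0,0,0,0,-0.88,1]]]' 30
python3 -c "
from h import *
go([.465,-.1434,.20],2.79)"
```

```text
t: 2.3
tcp_pos: [0.2461, -0.5744, 0.2452]
tool_rot: [0.172, 0.985, 0.0, -0.0]
force: [0.4, -0.3, 0.1]
finger_gap: 0.996
gripper_force: 0.0
t 2.3 tcp [ 0.24613073 -0.57438438  0.24520776] yaw 2.7949308572062774 q6 -2.5686643277459082 F [ 0.38762542 -0.25028797  0.10573166] gap 0.9962954649105322
shift frac tot [-0.07427994  0.5996248   0.05662229] turn frac tot [ 0.00169984 -0.0011172   0.04109036]
```

```bash
python3 -m pendant '[[[-0.006,0.05,0.0047,0,0,0,1],[-0.006,0.05,0.0047,0,0,0,1],[-0.006,0.05,0.0047,0,0,0,1],[-0.006,0.05,0.0047,0,0,0,1],[-0.006,0.05,0.0047,0,0,0,1],[-0.006,0.05,0.0047,0,0,0,1],[-0.006,0.05,0.0047,0,0,0,1],[-0.006,0.05,0.0047,0,0,0,1],[-0.006,0.05,0.0047,0,0,0,1],[-0.006,0.05,0.0047,0,0,0,1],[-0.007,0.05,0.0047,0,0,0,1],[-0.007,0.05,0.0047,0,0,0,1],[0,0,0,0,0,0,1],[0,0,0,0,0,0,1]]]'
python3 -c "
from h import *
go([.465,-.1434,.20],2.79)
s=snap('wrist','w1')
print(s['eye'])"
```

```text
t: 3.7
tcp_pos: [0.4671, -0.1434, 0.2002]
tool_rot: [0.173, 0.985, -0.0, -0.0]
force: [0.1, -0.5, -0.4]
finger_gap: 0.999
gripper_force: 0.0
t 3.7 tcp [ 0.46714179 -0.14343066  0.20019027] yaw 2.7931708961293893 q6 -1.7488762803826714 F [ 0.05184451 -0.47538758 -0.3570083 ] gap 0.9988948484943277
shift frac tot [ 0.00252945 -0.00087793  0.00023818] turn frac tot [-3.41675023e-03  8.34681540e-05  2.64241180e-02]
[ 0.40323889 -0.12095566  0.32767998]
```

View pics/w1.png

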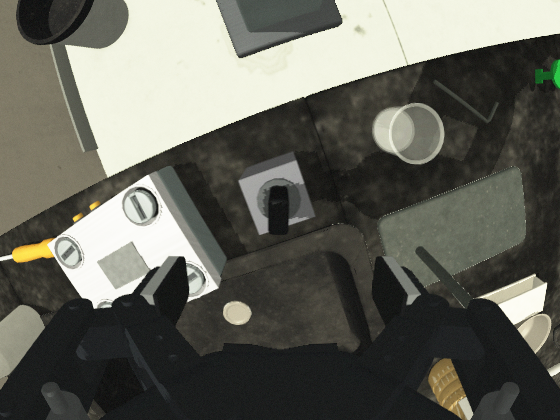

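Wrist view: the key handle is at about (279,208), the stand at (277,192), the proud stud at (141,207) and the beaker at (410,132). The key sits between the open fingers.

```bash
python3 - <<'E'
from h import *
np.set_printoptions(precision=4,suppress=True)
s=snap('wrist')
P=np.array([bydepth(s,u,v) for v in range(160,245) for u in range(240,320)])
k=P[(P[:,2]>.1175)&(P[:,2]<.135)]
print(len(k),k.mean(0)); c,wh,a=cv2.minAreaRect((k[:,:2]*1000).astype(np.float32)); print('key',c,wh,a)
w,V=np.linalg.eigh(np.cov(k[:,:2].T)); print(np.arctan2(V[1,1],V[0,1])%np.pi,np.sqrt(w*12))
b=P[(P[:,2]>.066)&(P[:,2]<.0735)]; c,wh,a=cv2.minAreaRect((b[:,:2]*1000).astype(np.float32)); print('stand',c,wh,a,b[:,2].mean())
# stud: rectify to metric image at z=.0755
cx,cy=.428,-.262; n=120; h=.03
K=s['intrinsics']; g=np.linspace(-h,h,n); X,Y=np.meshgrid(g+cx,g+cy)
W=np.stack([X,Y,np.full_like(X,.0755)],-1)-np.array(s['eye']); C=W@s['R']
th=np.arctan2(np.hypot(C[...,0],C[...,1]),C[...,2]); ph=np.hypot(C[...,0],C[...,1])
U=K[0][2]+K[0][0]*th*C[...,0]/ph; Vv=K[1][2]+K[1][1]*th*C[...,1]/ph
im=cv2.remap(s['pixels'],U.astype(np.float32),Vv.astype(np.float32),cv2.INTER_CUBIC)
cv2.imwrite('pics/stud1.png',cv2.resize(im[:,:,::-1],None,fx=4,fy=4))
gray=im.max(2); m=(gray<110).astype(np.uint8)
nl,lab,stt,cen=cv2.connectedComponentsWithStats(m)
for i in range(1,nl):
    if stt[i,4]>40:
        pts=np.argwhere(lab==i)[:,::-1]; q=np.c_[g[pts[:,0]]+cx,g[pts[:,1]]+cy]
        r=cv2.minAreaRect((q*1000).astype(np.float32)); w,V=np.linalg.eigh(np.cov(q.T)); print(stt[i],q.mean(0),r,np.arctan2(V[1,1],V[0,1]))
E
```

```text
679 [ 0.464  -0.1445  0.1195]
key (464.4289245605469, -145.04888916015625) (13.607277870178223, 25.963333129882812) 70.34217834472656
2.7700030557920825 [0.013  0.0244]
stand (463.6528015136719, -145.77796936035156) (49.78630065917969, 50.693214416503906) 89.00337982177734 0.06931799133167332
[   0    0   29  120 2540] [ 0.4033 -0.2655] ((405.058837890625, -262.0), (60.0, 14.117645263671875), 90.0) 1.6348129795759747
[ 52  63  29   6 115] [ 0.4315 -0.2591] ((431.27728271484375, -258.97479248046875), (2.52099609375, 14.117645263671875), 90.0) -3.1246172373770293
[ 29  70  57  32 458] [ 0.427 -0.246] ((426.09088134765625, -247.6570281982422), (29.048585891723633, 13.257307052612305), 10.491456031799316) -2.9938437974545917
```

View pics/stud1.png

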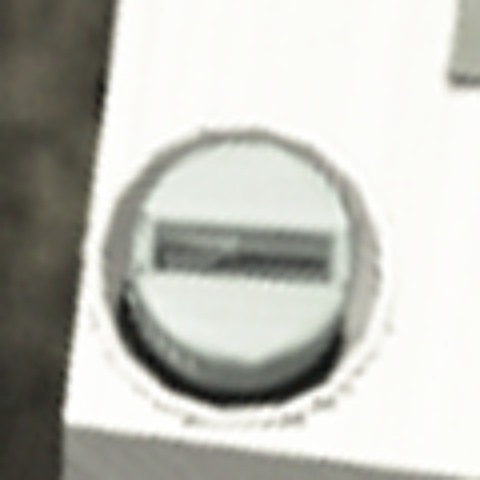

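The stud close-up shows the slot centred at about (242,252), so the stud is near (0.428,-0.2605), with its slot along world x. I'll grasp the key next.

```bash
python3 -c "
from h import *
go([.4643,-.1448,.095],2.785)"
```

```text
t 3.8 tcp [ 0.46682764 -0.14493068  0.20031265] yaw 2.789908650767872 q6 -1.7486868199775165 F [ 0.63046328  0.62404837 -0.14548643] gap 0.9981775563416655
shift frac tot [ 0.00307601 -0.00087345  0.13163999] turn frac tot [-0.00389078  0.00340088  0.04090463]
```

```bash
python3 -m pendant '[[[0.003,-0.001,0.03,0,0,0,1],[0,0,0.03,0,0,0,1],[0,0,0.03,0,0,0,1],[0,0,0.025,0,0,0,1],[0,0,0.0166,0,0,0,1],[0,0,0,0,0,0,1],[0,0,0,0,0,0,0],[0,0,0,0,0,0,0],[0,0,0,0,0,0,0],[0,0,0,0,0,0,0],[0,0,0,0,0,0,0],[0,0,0,0,0,0,0],[0,0,0,0,0,0,0],[0,0,0,0,0,0,0]]]' 80
python3 -c "
from h import *
go([.4643,-.1448,.095],2.785)"
```

```text
t: 5.2
tcp_pos: [0.4647, -0.1442, 0.0955]
tool_rot: [0.175, 0.985, -0.0, 0.001]
force: [-0.6, 0.2, 6.6]
finger_gap: 0.157
gripper_force: 78.0
t 5.2 tcp [ 0.46469149 -0.1441791   0.09552384] yaw 2.7907281842657765 q6 -1.7507624219465543 F [-0.61795419  0.24307107  6.64581951] gap 0.15653100988788693
shift frac tot [ 0.00019351 -0.00089685  0.00065486] turn frac tot [-0.00245009  0.00914709  0.04773351]
```

```bash
python3 -m pendant '[[[0,0,-0.01,0,0,0,0],[0,0,-0.03,0,0,0,0],[0,0,-0.03,0,0,0,0],[0,0,-0.03,0,0,-0.5,0],[0,0,0,0,0,-0.8,0],[0,0,0,0,0,-0.8,0],[0,0,0,0,0,-0.8,0],[0,0,0,0,0,0,0]]]'
python3 -c "
from h import *
go([.4283,-.2605,.175],3.1416)"
```

```text
t: 6.0
tcp_pos: [0.4641, -0.1438, 0.1752]
tool_rot: [0.002, 1.0, 0.0, -0.0]
force: [0.4, 0.2, -0.9]
finger_gap: 0.149
gripper_force: 77.8
t 6.0 tcp [ 0.4641445  -0.14379364  0.17516404] yaw 3.138413681083927 q6 -2.098607962817247 F [ 0.42856005  0.15952068 -0.87945894] gap 0.14897684454300233
shift frac tot [ 0.04434161 -0.14602468  0.00019025] turn frac tot [ 0.00112331 -0.00091069 -0.02655272]
```

```bash
python3 -m pendant '[[[0.011,-0.0365,0,0,0,0,0],[0.011,-0.0365,0,0,0,0,0],[0.011,-0.0365,0,0,0,0,0],[0.011,-0.0365,0,0,0,0,0],[0,0,0,0,0,0,0],[0,0,0,0,0,0,0]]]'
python3 - <<'E'
from h import *
go([.4283,-.2605,.175],3.1416)
s=snap('wrist','w2'); snap('top','t2')
cv2.imwrite('pics/w2c.png',cv2.resize(s['pixels'][130:290,190:370,::-1],None,fx=3.5,fy=3.5))
E
```

```text
t: 6.6
tcp_pos: [0.4284, -0.2608, 0.1748]
tool_rot: [0.003, 1.0, 0.0, -0.0]
force: [-0.9, 0.4, -0.5]
finger_gap: 0.154
gripper_force: 78.1
t 6.6 tcp [ 0.42836069 -0.26083674  0.17476694] yaw 3.1351864283290714 q6 -2.335060158171468 F [-0.85352896  0.44173759 -0.48961178] gap 0.15353960908227385
shift frac tot [ 7.87033189e-05  4.20722119e-04 -2.90862957e-04] turn frac tot [ 0.00831611 -0.00404129 -0.05344845]
```

View pics/w2c.png

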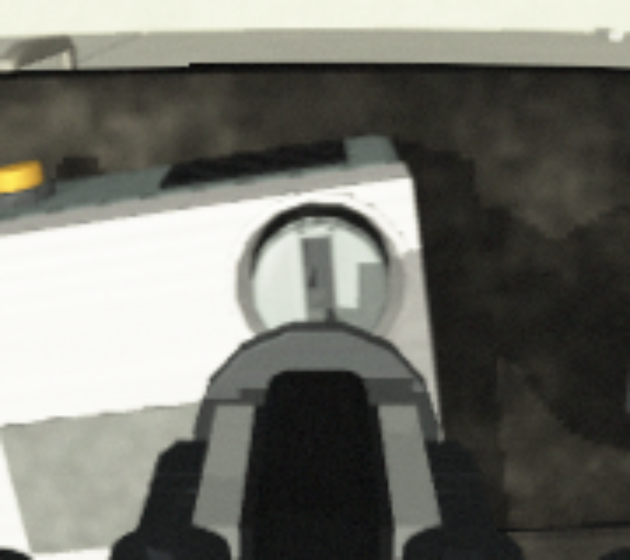

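Slot at crop (317,265), almost vertical; the collar centre is at column 318 and the blade is hidden behind the collar. I'll compute key and slot positions from this same view so that the calibration error cancels.

```bash
python3 - <<'E'
from h import *
np.set_printoptions(precision=4,suppress=True)
s=snap('wrist')
f=lambda x,y,z: onplane(s,190+x/3.5,130+y/3.5,z)
print('eye',s['eye'],'tcp',monitor.sense()['tcp_pos'])
print('collar front bottom rim',f(318,322,.149),'L',f(210,385,.154),'R',f(428,385,.154))
print('handle top L/R',f(268,374,.2),f(368,374,.2), 'handle top center z=', monitor.sense()['tcp_pos'][2]+.0025+.023)
print('slot end',f(316,238,.0755)+[.011,0,0])
print('head rim top',f(318,216,.0755))
px=s['pixels']
for v in range(200,221,2):
    row=px[v,268:296].mean(1); 
    w=np.clip(190-row,0,None); w[:9]=0; w[19:]=0
    u=268+(w*np.arange(28)).sum()/max(w.sum(),1); print(v,round(u,2),onplane(s,u,v,.0755)[:2],row[8:20].astype(int))
E
```

```text
eye [ 0.3606 -0.2605  0.3023] tcp [ 0.4287 -0.2594  0.1748]
collar front bottom rim [ 0.4113 -0.26    0.149 ] L [ 0.4189 -0.2752  0.154 ] R [ 0.4191 -0.2446  0.154 ]
handle top L/R [ 0.3997 -0.265   0.2   ] [ 0.3997 -0.2554  0.2   ] handle top center z= 0.20028390014131894
slot end [ 0.4285 -0.2602  0.0755]
head rim top [ 0.4129 -0.2597  0.0755]
200 279.24 [ 0.419  -0.2609] [109 111 108 111 110 108 157 204 218 220 218 223]
202 279.31 [ 0.4205 -0.2609] [107 110 109 111 106 108 145 200 218 217 220 219]
204 279.4 [ 0.422  -0.2608] [107 113 114 112 108 114 132 192 219 218 217 218]
206 279.35 [ 0.4235 -0.2609] [108  88  96 109 108 109 120 183 217 219 220 220]
208 279.44 [ 0.425  -0.2608] [106  88  91 113 107 109 118 170 212 222 218 219]
210 279.42 [ 0.4265 -0.2608] [ 92  68  95 107 110 109 112 165 209 222 221 221]
212 279.5 [ 0.428  -0.2608] [ 80  70  98 113 110 111 110 156 209 223 218 221]
214 279.5 [ 0.4295 -0.2608] [ 74  75 104 123 121 122 118 151 204 221 219 220]
216 279.71 [ 0.431  -0.2606] [ 81  81 106 119 118 112 110 134 197 222 218 219]
218 279.82 [ 0.4326 -0.2606] [ 86  83 116 129 127 130 111 120 187 218 219 186]
220 281.08 [ 0.4341 -0.2596] [ 89  86 120 134 134 135 117  93 124 145 149 142]
```

```bash
python3 - <<'E'
from h import *
np.set_printoptions(precision=4,suppress=True)
s=snap('wrist'); px=s['pixels'].astype(float).mean(2); C=[]
for v in range(199,217):
    row=px[v]; c=280
    r=next(u for u in range(c,295) if row[u]>165); r=r-(row[r]-165)/(row[r]-row[r-1])
    l=next(u for u in range(c,262,-1) if row[u]>165); l=l+(row[l]-165)/(row[l]-row[l+1])
    a,b=onplane(s,l,v,.0755),onplane(s,r,v,.0755); C.append([*(a+b)[:2]/2,(b-a)[1]*1000])
    if v%4==0: print(v,l,r,C[-1])
C=np.array(C); p=np.polyfit(C[:,0],C[:,1],1); print('slot slope',p[0],'y at .4285',np.polyval(p,.4285))
for z,v in ((.149,322),):
    row=px[int(130+v/3.5)+4:int(130+v/3.5)+8]; print(s['intrinsics'][0][2])
st=monitor.sense(); print(st['tcp_pos'])
E
```

```text
200 273.36036036036035 282.0810810810811 [np.float64(0.4191469636782036), np.float64(-0.26188305615329455), np.float64(6.2813595583141035)]
204 273.559585492228 282.35057471264366 [np.float64(0.4221325721172854), np.float64(-0.2617291426345959), np.float64(6.35291867454435)]
208 274.0933333333333 282.70949720670393 [np.float64(0.42513870666403974), np.float64(-0.26142059582296107), np.float64(6.247830085434836)]
212 274.3411214953271 282.9805194805195 [np.float64(0.4281654012340669), np.float64(-0.2612460637013332), np.float64(6.286827142558071)]
216 274.51231527093597 283.2360248447205 [np.float64(0.43121420368126706), np.float64(-0.2611040116372044), np.float64(6.37136924330628)]
slot slope 0.06896305016252267 y at .4285 -0.2612370462098647
279.9354919204412
[ 0.4288 -0.2594  0.1748]
```

```bash
python3 - <<'E'
from h import *
s=snap('wrist'); px=s['pixels'].astype(float).mean(2)
for v in (200,206,212): print(px[v,268:290].astype(int))
# collar edges at row (left/right extremes) 
for v in (232,236,240,244): print(v,px[v,240:322:1].astype(int))
E
```

```text
[231 228 227 229 227 196 129 105 111 109 110 108 106 110 155 207 221 221
 219 223 224 221]
[223 221 223 226 229 215 157 104 108  89  93 110 108 111 129 190 220 219
 216 219 223 218]
[222 220 221 223 226 224 189 127  82  73 101 114 111 116 114 161 208 220
 218 219 220 221]
232 [250 250 249 250 250 250 250 250 250 250 249 249 249 250 228  94  75 109
 120 112 110 107 107 109 109 110 109 111 109 112 109 109 111 110 109 110
 111 109 110 108 110 112 106 108 110 111 109 107 110 110 108 109 109 112
 109 109 109 108 111 109 110 109 109  87  59  72 156 179 179 180 176 109
  40  30  28  24  32  29  26  28  27  29]
236 [248 247 248 247 248 247 246 247 247 247 232 139  64  88 118 116 113 115
 110 114 114 116 113 115 111 114 108 111 113  87  42  23  20  21  25  23
  22  23  22  23  25  25  19  22  21  24  24  21  18  23  31  72 102 113
 112 110 110 109 110 113 112 107 112 111 110 112 103  70  57 100 164 152
  74  27  24  27  25  28  27  29  31  28]
240 [247 247 247 247 247 248 247 247 231 111 106 112 108 109 105 107 104 107
 107  91  67  68  66  64  68  58  39  23  16  21  24  20  16  19  18  17
  22  18  14  18  17  17  16  20  17  18  15  17  20  19  16  13  15  18
  50  64  66  64  65  66  64  67  66  70  64  93 102 103 105 103  93  85
  72  41  29  27  26  27  28  28  31  29]
244 [239 237 207 177 149 156 151 127  98 110 105 108 105 107 110 111 108 109
 110  92  67  66  63  63  66  50  29  13  18  21  17  19  17  20  21  13
  18  15  17  18  14  20  18  16  19  12  17  19  20  19  17  18  17  17
  18  49  66  65  64  68  68  65  69  65  68  67  66  69  66  66  66  64
  61  36  30  25  26  27  27  30  31  31]
```

```bash
python3 -m pendant '[[[0.0009,-0.0012,0,0,0,-0.6,0],[0,0,0.011,0,0,0,0],[0,0,0.011,0,0,0,0],[0,0,0.0105,0,0,0,0],[0,0,0,0,0,0,0],[0,0,0,0,0,0,0]]]' 110
python3 -m pendant '[[[0,0,0.0025,0,0,0,0],[0,0,0.0025,0,0,0,0],[0,0,0,0,0,0,0],[0,0,0,0,0,0,0]]]'
python3 -c "
from h import *
go([.428,-.2612,.1395],3.2106)
s=snap('wrist')
cv2.imwrite('pics/w3c.png',cv2.resize(s['pixels'][150:270,210:350,::-1],None,fx=4,fy=4))"
```

```text
t: 7.45
tcp_pos: [0.4279, -0.2614, 0.1483]
tool_rot: [-0.034, 0.999, 0.0, -0.0]
force: [-1.1, -1.0, -1.0]
finger_gap: 0.145
gripper_force: 107.2
t: 7.85
tcp_pos: [0.4281, -0.2617, 0.145]
tool_rot: [-0.034, 0.999, -0.0, 0.0]
force: [1.0, -0.1, -0.9]
finger_gap: 0.15
gripper_force: 107.2
t 7.85 tcp [ 0.42806983 -0.26172611  0.14500299] yaw -3.0728776965204685 q6 -2.4113559453462265 F [ 1.00849099 -0.07256648 -0.94898504] gap 0.14993732771102344
shift frac tot [4.27408506e-05 6.62970111e-04 6.87864154e-03] turn frac tot [-0.00107879  0.00098491 -0.00243664]
```

View pics/w3c.png

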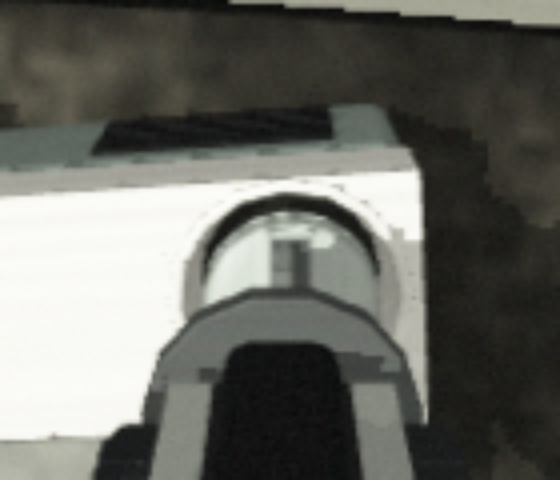

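```bash
cat > m.py <<'E'
from h import *
def half(row,c,step,th=150):
    u=c
    while row[u]<th: u+=step
    return u-step*(row[u]-th)/(row[u]-row[u-step])
for k in range(2):
    s=snap('wrist'); px=s['pixels'].astype(float).mean(2); st=monitor.sense()
    print(st['tcp_pos'].round(4),s['eye'].round(4))
    for v in (212,216,220): print(v,px[v,270:294].astype(int))
    for v in (232,236,240): print(v,px[v,240:262].astype(int),px[v,298:318].astype(int))
E
python3 m.py
```

```text
[ 0.4281 -0.2618  0.1451] [ 0.3602 -0.2674  0.2725]
212 [231 230 224 223 224 225 222 182 118 109 115 115 100  75  64  91 106 121
 138 147 150 149 145 145]
216 [224 223 218 222 227 227 223 181 121 114 118 117 103  75  61  63  72 101
 126 137 136 136 137 143]
220 [220 220 222 222 223 226 219 183 137 135 134 135 115  84  65  64  69 100
 130 138 135 136 140 141]
232 [247 247 246 247 248 247 247 247 248 247 248 248 247 247 220  98  74 107
 117 110 109 110] [111 106 108 108 109  89  62  68 130 149 149 177 185 184 182 179 178 181
 101  34]
236 [247 247 247 247 247 247 247 247 247 247 233 138  72  97 117 116 109 109
 110 110 108 111] [109 110 109 111 114 109 109 110 108  78  54  98 161 179 181 180 178 179
  93  34]
240 [248 248 247 247 248 248 248 247 232 106 103 107 106 108 109 108 107 107
 107 106 108 108] [ 62  66  66  63  65  66  66  66  96 107 105 104  74  78 168 187 185 185
 119  45]
[ 0.4281 -0.2618  0.1451] [ 0.3602 -0.2674  0.2725]
212 [230 230 225 223 227 227 222 183 118 109 112 110 100  77  66  91 108 116
 139 151 150 149 150 150]
216 [226 223 218 222 227 225 221 179 120 113 119 119 102  76  66  62  69 102
 128 138 136 138 138 138]
220 [221 220 220 221 225 225 222 185 138 134 134 133 116  82  68  62  71 103
 130 139 140 136 139 138]
232 [247 247 248 247 247 247 247 247 248 248 247 247 247 247 221  95  77 108
 115 114 110 109] [108 108 109 110 110  83  60  67 130 148 148 174 187 183 178 180 179 182
 100  28]
236 [247 248 248 247 247 247 247 248 247 246 231 135  69  94 118 118 111 109
 109 110 111 111] [109 113 109 110 110 111 111 110 108  76  54  98 162 177 180 181 177 181
  93  30]
240 [247 247 248 248 247 248 247 248 231 103 102 108 107 111 106 109 108 108
 106 108 106 108] [ 61  66  65  67  64  63  66  70  96 104 108 107  73  78 170 186 185 187
 119  42]
```

```bash
python3 -m pendant '[[[0,0.0015,0,0,0,0,0],[0,0,0,0,0,0,0],[0,0,0,0,0,0,0]]]'; python3 m.py | head -7
```

```text
t: 8.3
tcp_pos: [0.428, -0.2604, 0.1449]
tool_rot: [-0.034, 0.999, 0.0, -0.0]
force: [-0.3, 0.2, -0.5]
finger_gap: 0.143
gripper_force: 107.2
[ 0.428  -0.2605  0.1449] [ 0.3601 -0.2661  0.2724]
212 [224 222 225 223 213 174 101  90 108 113 104  99  92  75  73 142 202 181
 148 147 149 150 195 218]
216 [219 220 224 222 217 176 105  95 114 117 118 118 103  75  71 106 129 136
 131 136 135 137 138 134]
220 [217 219 225 224 218 177 123 116 129 132 134 133 113  79  69 101 128 136
 135 136 135 138 136 136]
```

```bash
python3 -m pendant '[[[0,0,0.0015,0,0,0,0],[0,0,0.0015,0,0,0,0],[0,0,0,0,0,0,0],[0,0,0,0,0,0,0]]]'; python3 -m pendant '[[[0,0,0.0015,0,0,0,0],[0,0,0.0015,0,0,0,0],[0,0,0,0,0,0,0],[0,0,0,0,0,0,0]]]';
```

```text
t: 8.8
tcp_pos: [0.4279, -0.2604, 0.1424]
tool_rot: [-0.034, 0.999, 0.0, -0.0]
force: [-0.8, 0.1, -0.7]
finger_gap: 0.15
gripper_force: 107.2
t: 9.2
tcp_pos: [0.4279, -0.2605, 0.1401]
tool_rot: [-0.034, 0.999, 0.0, -0.0]
force: [0.3, 0.1, -0.9]
finger_gap: 0.153
gripper_force: 107.2
```

```bash
python3 -m pendant '[[[0,0,0.0025,0,0,0,0],[0,0,0.0025,0,0,0,0],[0,0,0,0,0,0,0],[0,0,0,0,0,0,0]]]'; python3 -m pendant '[[[0,0,0.0025,0,0,0,0],[0,0,0.002,0,0,0,0],[0,0,0,0,0,0,0],[0,0,0,0,0,0,0]]]';
```

```text
t: 9.6
tcp_pos: [0.4281, -0.2606, 0.1364]
tool_rot: [-0.034, 0.999, -0.0, 0.0]
force: [-0.6, 0.1, 4.8]
finger_gap: 0.151
gripper_force: 108.1
t: 10.0
tcp_pos: [0.4281, -0.2606, 0.133]
tool_rot: [-0.034, 0.999, -0.0, 0.0]
force: [-0.7, 0.5, 6.1]
finger_gap: 0.149
gripper_force: 108.4
```

```bash
python3 -m pendant '[[[0,0,0.0022,0,0,0,0],[0,0,0.0022,0,0,0,0],[0,0,0,0,0,0,0],[0,0,0,0,0,0,0]]]'; python3 -c "
from h import *
for i in range(3): s=snap('top'); st=monitor.sense(); print(st['tcp_pos'],st['force'],st['ft_torque'])"
```

```text
t: 10.4
tcp_pos: [0.4282, -0.2606, 0.1297]
tool_rot: [-0.034, 0.999, -0.0, 0.0]
force: [-0.9, 0.5, 9.4]
finger_gap: 0.149
gripper_force: 108.8
[ 0.42816192 -0.26062522  0.12977769] [-1.56562463  1.26827912 10.09056013] [0.18085738 0.23750263 0.00787981]
[ 0.428181   -0.26063643  0.12979906] [-0.98253638  0.8222049   8.99068346] [ 0.23796587  0.1718083  -0.02129303]
[ 0.42814768 -0.26063141  0.12978793] [-0.78648391  0.98132626  9.0802054 ] [0.30878634 0.19423777 0.00954072]
```

```bash
python3 -m pendant '[[[0,0,0,0,0,0.4,0],[0,0,0,0,0,0.6,0],[0,0,0,0,0,0.6,0],[0,0,0,0,0,0.6,0],[0,0,0,0,0,0,0]]]'; python3 -c "
from h import *
np.set_printoptions(precision=3,suppress=True)
go([.4282,-.2606,.1297],3.2106)
print(monitor.sense()['ft_torque'])"
```

```text
t: 11.05
tcp_pos: [0.4281, -0.2606, 0.1298]
tool_rot: [0.098, 0.995, -0.0, 0.0]
force: [-1.8, 1.2, 9.0]
finger_gap: 0.151
gripper_force: 109.0
t 11.05 tcp [ 0.428 -0.261  0.13 ] yaw 2.945199976800836 q6 -2.1445327716161757 F [-1.764  1.159  8.99 ] gap 0.15107451312192174
shift frac tot [-0. -0.  0.] turn frac tot [-0.003  0.004 -2.212]
[0.238 0.259 0.059]
```

```bash
python3 -m pendant '[[[0,0,0,0,0,0.6,0],[0,0,0,0,0,0.6,0],[0,0,0,0,0,0.6,0],[0,0,0,0,0,0.6,0],[0,0,0,0,0,0,0]]]'; cat > g.py <<'E'
from h import *
np.set_printoptions(precision=3,suppress=True)
go([.4282,-.2606,.1297],3.2106)
print(monitor.sense()['ft_torque'])
E
python3 g.py; python3 -m pendant '[[[0,0,0,0,0,0.6,0],[0,0,0,0,0,0.6,0],[0,0,0,0,0,0.6,0],[0,0,0,0,0,0.6,0],[0,0,0,0,0,0.6,0],[0,0,0,0,0,0,0]]]'; python3 g.py
```

```text
t: 11.55
tcp_pos: [0.428, -0.2604, 0.1298]
tool_rot: [0.24, 0.971, -0.0, 0.0]
force: [-0.5, 1.3, 8.6]
finger_gap: 0.15
gripper_force: 109.0
t 11.55 tcp [ 0.428 -0.26   0.13 ] yaw 2.6572232851887416 q6 -1.8565755591429536 F [-0.547  1.252  8.62 ] gap 0.14973074243116086
shift frac tot [-0. -0.  0.] turn frac tot [-0.001  0.003 -4.611]
[ 0.305  0.247 -0.046]
t: 12.15
tcp_pos: [0.428, -0.2602, 0.1297]
tool_rot: [0.41, 0.912, 0.0, 0.0]
force: [-0.2, 1.2, 9.2]
finger_gap: 0.149
gripper_force: 109.0
t 12.15 tcp [ 0.428 -0.26   0.13 ] yaw 2.297150037386541 q6 -1.4965723193624167 F [-0.167  1.153  9.184] gap 0.1492642447019906
shift frac tot [-0.001 -0.     0.   ] turn frac tot [ 0.002  0.001 -7.612]
[ 0.365  0.199 -0.053]
```

Turned 0.91 rad freely with little torque. I'll continue, slowing near the stop.

```bash
python3 -m pendant '[[[0,0,0,0,0,0.5,0],[0,0,0,0,0,0.5,0],[0,0,0,0,0,0.5,0],[0,0,0,0,0,0.5,0],[0,0,0,0,0,0,0]]]'; python3 g.py; python3 -m pendant '[[[0,0,0,0,0,0.4,0],[0,0,0,0,0,0.4,0],[0,0,0,0,0,0,0]]]'; python3 g.py;  python3 -m pendant '[[[0,0,0,0,0,0.4,0],[0,0,0,0,0,0,0]]]'; python3 g.py
```

```text
t: 12.65
tcp_pos: [0.428, -0.2602, 0.1297]
tool_rot: [0.516, 0.857, 0.0, 0.0]
force: [-0.5, 2.3, 9.2]
finger_gap: 0.15
gripper_force: 109.0
t 12.65 tcp [ 0.428 -0.26   0.13 ] yaw 2.0572409081269285 q6 -1.2567895322350506 F [-0.537  2.333  9.168] gap 0.1495099752589455
shift frac tot [-0.001 -0.     0.   ] turn frac tot [ 0.004  0.    -9.611]
[ 0.432  0.232 -0.042]
t: 12.95
tcp_pos: [0.428, -0.2601, 0.1297]
tool_rot: [0.556, 0.831, 0.0, -0.0]
force: [-0.2, 2.0, 8.5]
finger_gap: 0.15
gripper_force: 109.0
t 12.95 tcp [ 0.428 -0.26   0.13 ] yaw 1.961356764169813 q6 -1.1609651540062378 F [-0.174  2.018  8.528] gap 0.15045076824801099
shift frac tot [-0.001 -0.     0.   ] turn frac tot [  0.005  -0.    -10.41 ]
[ 0.48   0.225 -0.02 ]
t: 13.15
tcp_pos: [0.428, -0.2601, 0.1297]
tool_rot: [0.576, 0.817, 0.0, -0.0]
force: [-0.0, 1.6, 9.1]
finger_gap: 0.151
gripper_force: 109.0
t 13.15 tcp [ 0.428 -0.26   0.13 ] yaw 1.9133838769100735 q6 -1.1130057076462503 F [-0.009  1.632  9.053] gap 0.15133953449107798
shift frac tot [-0.001 -0.     0.   ] turn frac tot [  0.005  -0.    -10.81 ]
[0.498 0.151 0.011]
```

```bash
for i in 1; do python3 -m pendant '[[[0,0,0,0,0,0.4,0],[0,0,0,0,0,0,0]]]' >/dev/null; python3 g.py;  python3 -m pendant '[[[0,0,0,0,0,0.4,0],[0,0,0,0,0,0,0]]]'>/dev/null; python3 g.py; done
```

```text
t 13.35 tcp [ 0.428 -0.26   0.13 ] yaw 1.8653340551960305 q6 -1.0649830198060464 F [-1.21   2.678  8.98 ] gap 0.15106888257519674
shift frac tot [-0.001 -0.     0.   ] turn frac tot [  0.005   0.    -11.211]
[ 0.526  0.107 -0.027]
t 13.55 tcp [ 0.428 -0.26   0.13 ] yaw 1.8173257177053184 q6 -1.0169744984536446 F [-0.01   2.134  9.823] gap 0.15219102122814468
shift frac tot [-0.001  0.     0.   ] turn frac tot [  0.006  -0.001 -11.611]
[ 0.523  0.183 -0.022]
```

```bash
python3 -m pendant '[[[0,0,0,0,0,0.4,0],[0,0,0,0,0,0,0]]]' >/dev/null; python3 g.py|tail -1;  python3 -m pendant '[[[0,0,0,0,0,0.3,0],[0,0,0,0,0,0,0]]]'>/dev/null; python3 g.py|tail -2;python3 -m pendant '[[[0,0,0,0,0,0.3,0],[0,0,0,0,0,0,0]]]'>/dev/null; python3 g.py
```

```text
[ 0.548  0.086 -0.041]
shift frac tot [-0.001  0.     0.   ] turn frac tot [  0.006  -0.    -12.308]
[0.588 0.147 0.034]
t 14.15 tcp [ 0.428 -0.26   0.13 ] yaw 1.6977371802083194 q6 -0.8972252288249967 F [-0.991  2.377  8.347] gap 0.14881158426995558
shift frac tot [-0. -0.  0.] turn frac tot [  0.003   0.006 -12.607]
[ 0.401  0.129 -0.012]
```

```bash
python3 -m pendant '[[[0,0,0,0,0,0.25,0],[0,0,0,0,0,0,0]]]' >/dev/null; python3 g.py|tail -2;  python3 -m pendant '[[[0,0,0,0,0,0.25,0],[0,0,0,0,0,0,0]]]'>/dev/null; python3 g.py
```

```text
shift frac tot [-0. -0.  0.] turn frac tot [  0.002   0.009 -12.856]
[0.328 0.151 0.02 ]
t 14.55 tcp [ 0.428 -0.261  0.13 ] yaw 1.6379396996860915 q6 -0.8373452290671848 F [-0.269  1.837  7.968] gap 0.14845783722543052
shift frac tot [ 0. -0.  0.] turn frac tot [  0.001   0.012 -13.105]
[0.283 0.092 0.001]
```

```bash
python3 - <<'E'
from h import *
s=snap('wrist'); 
cv2.imwrite('pics/w4c.png',cv2.resize(s['pixels'][150:270,210:350,::-1],None,fx=5,fy=5,interpolation=cv2.INTER_CUBIC))
E
```

```text
(no output)
```

View pics/w4c.png

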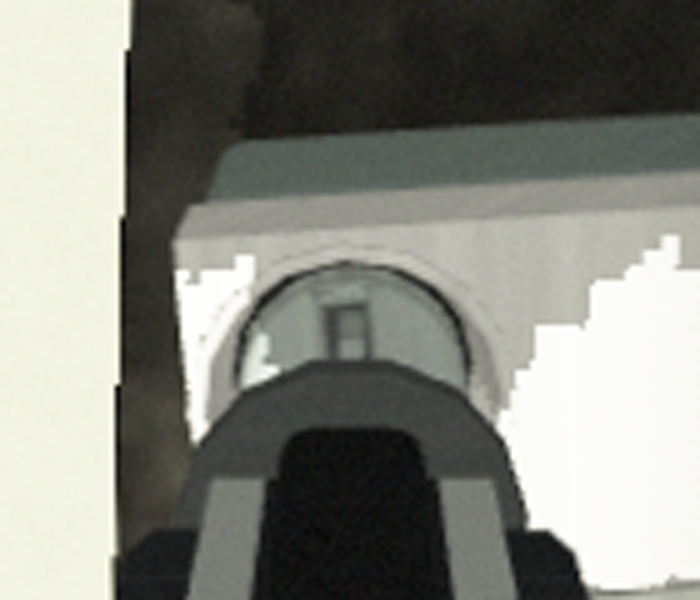

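The stud has turned with the key: the slot at (347,330) is vertical in the tool view. I'll keep going until the torque rises.

```bash
python3 -m pendant '[[[0,0,0,0,0,0.25,0],[0,0,0,0,0,0,0]]]' >/dev/null; python3 g.py|tail -2;  python3 -m pendant '[[[0,0,0,0,0,0.25,0],[0,0,0,0,0,0,0]]]'>/dev/null; python3 g.py; python3 -c "
from h import *
print(monitor.sense()['tau'].round(2))"
```

```text
shift frac tot [ 0. -0.  0.] turn frac tot [  0.      0.016 -13.355]
[ 0.234  0.111 -0.002]
t 15.0 tcp [ 0.429 -0.261  0.13 ] yaw 1.577919404066158 q6 -0.7773319256109723 F [0.214 0.126 8.01 ] gap 0.15048495062155476
shift frac tot [ 0. -0.  0.] turn frac tot [  0.001   0.018 -13.606]
[ 0.206  0.031 -0.018]
[ -0.26 -33.66  -9.37  -0.06  -0.3    0.11]
```

```bash
cat >> g.py <<'E'
print('tau6',monitor.sense()['tau'][5])
E
for k in 1; do python3 -m pendant '[[[0,0,0,0,0,0.25,0],[0,0,0,0,0,0,0]]]' >/dev/null; python3 g.py|tail -3;  python3 -m pendant '[[[0,0,0,0,0,0.25,0],[0,0,0,0,0,0,0]]]'>/dev/null; python3 g.py;  done
```

```text
shift frac tot [ 0. -0.  0.] turn frac tot [  0.001   0.019 -13.854]
[0.16  0.095 0.023]
tau6 0.12211939785629511
t 15.4 tcp [ 0.429 -0.261  0.13 ] yaw 1.5181584978760752 q6 -0.7174621457586239 F [0.067 1.08  9.041] gap 0.1506982200778347
shift frac tot [ 0. -0.  0.] turn frac tot [  0.001   0.019 -14.104]
[0.178 0.049 0.066]
tau6 0.1457763696089387
```

```bash
python3 - <<'E'
from h import *
np.set_printoptions(precision=4,suppress=True)
s=snap('wrist')
cv2.imwrite('pics/w5c.png',cv2.resize(s['pixels'][150:270,210:350,::-1],None,fx=5,fy=5,interpolation=cv2.INTER_CUBIC))
E
```

```text
(no output)
```

View pics/w5c.png

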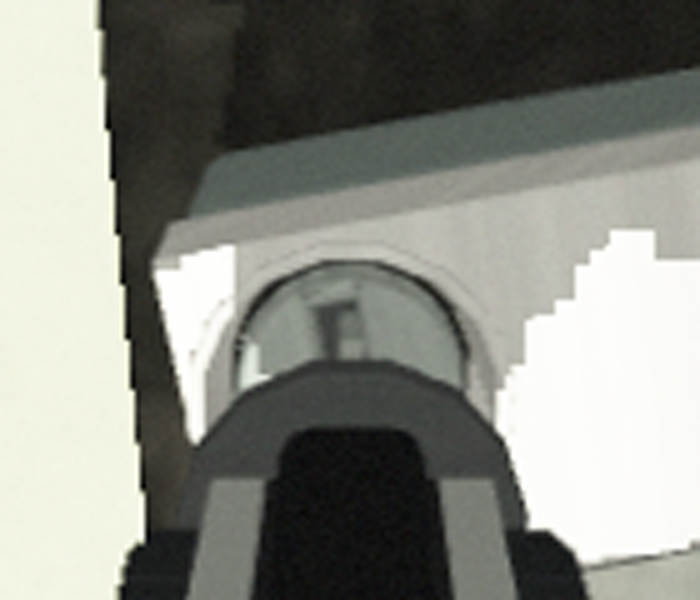

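The slot (345,330) now leans left relative to the tool, so the stud has stopped following: it is at its stop. I'll add a small turn to confirm, then lift.

```bash
python3 -m pendant '[[[0,0,0,0,0,0.3,0],[0,0,0,0,0,0,0]]]' >/dev/null; python3 g.py|tail -3;  python3 -m pendant '[[[0,0,0,0,0,0.3,0],[0,0,0,0,0,0,0]]]'>/dev/null; python3 g.py
```

```text
shift frac tot [ 0.    -0.001  0.   ] turn frac tot [  0.001   0.019 -14.403]
[0.186 0.082 0.146]
tau6 0.1990873971953988
t 15.85 tcp [ 0.429 -0.261  0.13 ] yaw 1.4464658246382407 q6 -0.6456491740647843 F [-0.728  1.282  6.992] gap 0.15333546642815057
shift frac tot [ 0.    -0.001  0.   ] turn frac tot [  0.001   0.021 -14.701]
[0.2   0.033 0.132]
tau6 0.24033154360949993
```

```bash
python3 -m pendant '[[[0,0,-0.002,0,0,0,0],[0,0,-0.002,0,0,0,0],[0,0,-0.002,0,0,0,0],[0,0,0,0,0,0,0],[0,0,0,0,0,0,0]]]' ; python3 g.py|tail -2;  python3 -m pendant '[[[0,0,-0.002,0,0,-0.3,0],[0,0,-0.002,0,0,-0.3,0],[0,0,-0.002,0,0,-0.3,0],[0,0,0,0,0,0,0],[0,0,0,0,0,0,0]]]'; python3 g.py|tail -2
```

```text
t: 16.35
tcp_pos: [0.4285, -0.2609, 0.1342]
tool_rot: [0.75, 0.662, 0.0, 0.001]
force: [1.5, -0.6, 4.7]
finger_gap: 0.154
gripper_force: 108.1
[-0.026 -0.279  0.136]
tau6 0.13598250690847635
t: 16.85
tcp_pos: [0.428, -0.2603, 0.1383]
tool_rot: [0.713, 0.701, 0.0, -0.0]
force: [2.0, 0.8, -0.2]
finger_gap: 0.152
gripper_force: 107.5
[ 0.163 -0.529  0.021]
tau6 0.010126091656275094
```

```bash
python3 -m pendant '[[[0,0,-0.004,0,0,0,0],[0,0,-0.006,0,0,0,0],[0,0,-0.02,0,0,0,0],[0,0,-0.02,0,0,0,0],[0,0,0,0,0,0,0]]]'; python3 - <<'E'
from h import *
np.set_printoptions(precision=4,suppress=True)
go([.4637,-.1458,.175],1.57)
s=snap('wrist')
H=[]
for v in range(185,225,1):
  for u in range(262,300,1):
    p=bydepth(s,u,v); r=np.hypot(p[0]-.428,p[1]+.2605)
    H.append([r,p[2]])
H=np.array(H); 
for a,b in ((0,.012),(.012,.0145),(.022,.03)):
    q=H[(H[:,0]>a)&(H[:,0]<b)&(H[:,1]<.085)]; print(a,b,len(q),np.percentile(q[:,1],[10,50,90]) if len(q) else '')
cv2.imwrite('pics/w6c.png',cv2.resize(s['pixels'][130:290,190:370,::-1],None,fx=3.5,fy=3.5))
E
```

```text
t: 17.35
tcp_pos: [0.4284, -0.2612, 0.1803]
tool_rot: [0.713, 0.701, -0.0, 0.002]
force: [0.5, -0.2, -0.2]
finger_gap: 0.145
gripper_force: 107.6
t 17.35 tcp [ 0.4284 -0.2612  0.1803] yaw 1.554456997740887 q6 -0.7535470966450866 F [ 0.4594 -0.1685 -0.1706] gap 0.14458097262915126
shift frac tot [0.1449 0.0418 0.0064] turn frac tot [ 0.0164  0.0214 -0.1295]
0 0.012 724 [0.0649 0.0702 0.0712]
0.012 0.0145 395 [0.0504 0.0698 0.0711]
0.022 0.03 1 [0.069 0.069 0.069]
```

View pics/w6c.png

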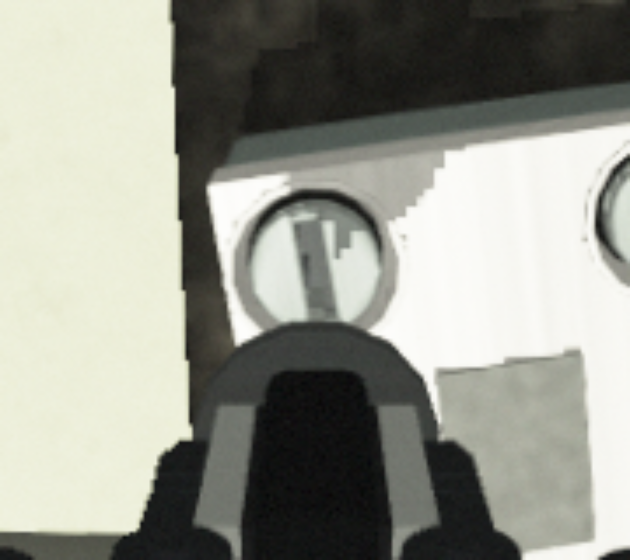

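Slot at (313,265), turned about 90° from its start. I'll check the head height against the cover and the home stud, and plan the return.

```bash
python3 - <<'E'
from h import *
np.set_printoptions(precision=4,suppress=True)
s=snap('wrist')
def med(n,x0,x1,y0,y1):
    q=[bydepth(s,190+x/3.5,130+y/3.5) for x in range(x0,x1,3) for y in range(y0,y1,3)]; print(n,np.median(q,0))
med('head L',262,290,245,300); med('head R',340,372,255,300)
med('cover',420,560,220,330); med('home stud',612,640,190,245)
E
```

```text
head L [ 0.4199 -0.2606  0.0706]
head R [ 0.437  -0.2616  0.0706]
cover [ 0.4665 -0.2621  0.0689]
home stud [ 0.4965 -0.2493  0.0702]
```

```bash
python3 -m pendant '[[[0.0362,0.0105,0,0,0,0,0],[0.0362,0.0105,0,0,0,0,0],[0.0362,0.0105,0,0,0,0,0],[0.0362,0.0103,0,0,0,0,0],[0,0,0,0,0,0,0],[0,0,0,0,0,0,0],[0,0,0,0,0,0,0]]]'; python3 - <<'E'
from h import *
np.set_printoptions(precision=4,suppress=True)
go([.4637,-.1455,.175],1.57)
s=snap('wrist')
P=np.array([np.r_[bydepth(s,u,v),u,v] for v in range(120,300) for u in range(220,345)])
b=P[(P[:,2]>.066)&(P[:,2]<.073)]; c,wh,a=cv2.minAreaRect((b[:,:2]*1000).astype(np.float32)); print('stand',c,wh,a)
print(b[:,:2].min(0),b[:,:2].max(0))
k=P[(P[:,2]>.145)&(P[:,2]<.165)]; print('collar',k[:,:3].min(0),k[:,:3].max(0))
cv2.imwrite('pics/w7c.png',cv2.resize(s['pixels'][130:290,190:370,::-1],None,fx=3.5,fy=3.5))
E
```

```text
t: 18.15
tcp_pos: [0.4631, -0.1458, 0.1782]
tool_rot: [0.713, 0.701, -0.0, -0.0]
force: [0.2, -0.3, -1.0]
finger_gap: 0.144
gripper_force: 107.6
t 18.15 tcp [ 0.4631 -0.1458  0.1782] yaw 1.5540208817384715 q6 -0.5183727360251245 F [ 0.1723 -0.2959 -0.9537] gap 0.14431333169089297
shift frac tot [0.0004 0.0008 0.004 ] turn frac tot [-0.0063  0.0003 -0.1332]
stand (463.9559326171875, -145.1918182373047) (50.26457214355469, 49.59033966064453) 89.3883056640625
[ 0.439  -0.1706] [ 0.489  -0.1198]
collar [ 0.4457 -0.146   0.1515] [ 0.4812 -0.1285  0.165 ]
```

View pics/w7c.png

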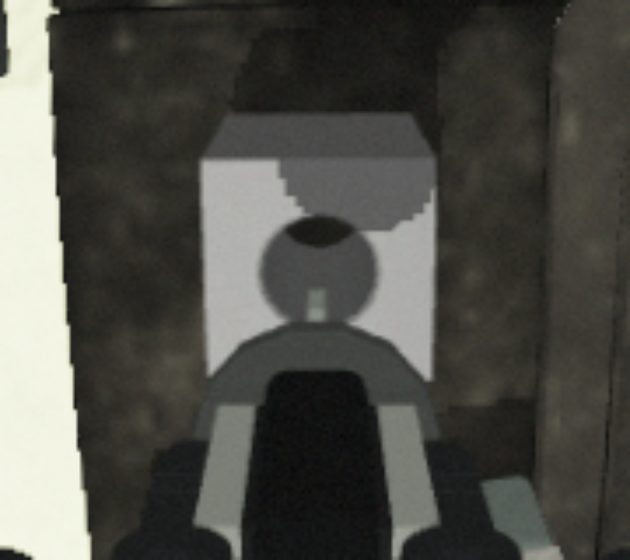

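The hole is at (319,272) with the blade end at (317,305); the key axis and hole agree to about 1.3 mm. I'll correct that and lower the key.

```bash
python3 -m pendant '[[[0.0016,0.0006,0,0,0,0,0],[0,0,0.025,0,0,0,0],[0,0,0.015,0,0,0,0],[0,0,0.01,0,0,0,0],[0,0,0,0,0,0,0]]]';python3 -m pendant '[[[0,0,0.02,0,0,0,0],[0,0,0.02,0,0,0,0],[0,0,0.008,0,0,0,0],[0,0,0,0,0,0,0],[0,0,0,0,0,0,0]]]'
```

```text
t: 18.7
tcp_pos: [0.4632, -0.1441, 0.1377]
tool_rot: [0.713, 0.701, -0.0, -0.001]
force: [-0.3, 0.6, -0.2]
finger_gap: 0.15
gripper_force: 107.7
t: 19.2
tcp_pos: [0.4642, -0.1442, 0.1007]
tool_rot: [0.713, 0.701, 0.0, 0.0]
force: [-0.3, 0.5, 0.4]
finger_gap: 0.156
gripper_force: 107.7
```

```bash
python3 -m pendant '[[[0,0,0.003,0,0,0,0],[0,0,0.0015,0,0,0,0],[0,0,0,0,0,0,0],[0,0,0,0,0,0,0]]]'
```

```text
t: 19.6
tcp_pos: [0.4639, -0.144, 0.0968]
tool_rot: [0.713, 0.701, 0.0, 0.0]
force: [-0.4, 0.2, -1.3]
finger_gap: 0.152
gripper_force: 107.7
```

```bash
python3 -m pendant '[[[0,0,0.001,0,0,0,0],[0,0,0.001,0,0,0,0],[0,0,0,0,0,0,0],[0,0,0,0,0,0,0]]]'
```

```text
t: 20.0
tcp_pos: [0.4639, -0.144, 0.0956]
tool_rot: [0.713, 0.701, 0.0, 0.0]
force: [-1.2, 0.8, 6.0]
finger_gap: 0.15
gripper_force: 108.8
```

```bash
python3 -m pendant '[[[0,0,0,0,0,0,0.7],[0,0,0,0,0,0,0.7],[0,0,0,0,0,0,0.7],[0,0,0,0,0,0,0.7],[0,0,0,0,0,0,0.7],[0,0,0,0,0,0,0.7]]]'; python3 -m pendant '[[[0,0,-0.01,0,0,0,0.7],[0,0,-0.03,0,0,0,0.7],[0,0,-0.04,0,0,0,0.7],[0,0,-0.04,0,0,0,0.7],[0,0,0,0,0,0,0.7],[0,0,0,0,0,0,0.7],[0,0,0,0,0,0,0.7],[0,0,0,0,0,0,0.7],[0,0,0,0,0,0,0.7]]]'; python3 - <<'E'
from h import *
np.set_printoptions(precision=4,suppress=True)
s=snap('wrist'); print(monitor.sense()['finger_gap'],monitor.sense()['force'])
P=np.array([bydepth(s,u,v) for v in range(140,300) for u in range(220,345)])
P=P[np.hypot(P[:,0]-.464,P[:,1]+.145)<.03]
k=P[(P[:,2]>.1165)&(P[:,2]<.135)]; print('top',k.mean(0),cv2.minAreaRect((k[:,:2]*1000).astype(np.float32)))
k=P[(P[:,2]>.0728)&(P[:,2]<.078)]; print('collar',k.min(0),k.max(0),k.mean(0))
t=snap('top'); B=np.array([bydepth(t,u,v) for v in range(215,250) for u in range(235,278)]); B=B[(B[:,2]>.055)&(B[:,2]<.075)]
if len(B): print('beaker rim',cv2.minEnclosingCircle((B[:,:2]*1000).astype(np.float32)))
E
```

```text
t: 20.6
tcp_pos: [0.4638, -0.1439, 0.0949]
tool_rot: [0.713, 0.701, -0.0, -0.0]
force: [-0.5, 0.1, -0.4]
finger_gap: 0.702
gripper_force: 0.0
t: 21.5
tcp_pos: [0.4632, -0.1436, 0.19]
tool_rot: [0.713, 0.701, -0.0, -0.001]
force: [-0.5, 0.1, -0.3]
finger_gap: 0.699
gripper_force: 0.0
0.7053762998550115 [ 0.2125  0.957  -0.2126]
top [ 0.4641 -0.1436  0.1194] ((464.1702880859375, -144.2028045654297), (25.49991798400879, 13.205044746398926), 88.5688247680664)
collar [ 0.4462 -0.1593  0.0728] [ 0.4812 -0.1272  0.0777] [ 0.4639 -0.1414  0.0739]
```

```bash
python3 -c "
from station import job
print(job.sign_off())"
```

```text
the job is handed in; nothing more can be done
None
```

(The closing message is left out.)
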